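Push the tube rack home in the reader's loading guide

TASK

Push the big rack of blood tubes along the bench until it sits home in the corner of the reader's loading guide: one long side flat against the long steel fence and its end against the short stop in front of the reader. Only push it, gently: do not lift or tip it, and leave the small rack and the other things on the bench where they are. Then move the arm clear.

Things in the scene. Friction and masses are not known exactly. Their poses are not given: they have to be found in the camera images.
- rack: the big white tube rack, loose, 5 by 3 places with 12 blue-capped tubes fixed in it: 92 mm along its x, 140 mm along its y, 60 mm high, caps up to 83 mm. 0.35 to 0.7 kg, slides on the bench. Origin: centre of its underside, z up. Starts on the -x, -y side of the guide, at least 45 mm from its walls, turned up to 0.4 rad from it. Home, its origin is at x -46, y -70 mm of the guide, axes parallel.
- guide: steel loading guide fixed to the bench, place and yaw vary. Origin: its inner corner at bench level. Long fence: inner face is the plane x = 0, 340 mm long from the corner along -y, 30 mm high, 6 mm thick (two low feet outside). Short stop: inner face is the plane y = 0, 106 mm long along -x, 30 mm high. No floor: the rack stays on the bench, on the -x, -y side.
- reader (a point): centre of the top of the grey tube reader, a box 110 by 110 mm and 105 mm high, fixed to the guide right behind the short stop (x -105 to 5, y 7 to 117 mm of the guide)
- small_rack: bystander: small white tube rack, 3 by 2 places with blue-capped tubes, 62 mm along x, 88 mm along y, 60 mm high, 83 mm to the caps; origin: centre of its underside
- jar: bystander: standing jar, 44 mm across, 65 mm high, on the robot's side of the reader; origin: centre of its underside
- tube_a: bystander: capped tube lying on the bench, 83 mm long (along its x), 16 mm thick, at the right; origin: centre of its underside
- tube_b: bystander: capped tube lying on the bench beyond the fence, 83 mm long (along its x), 16 mm thick; origin: centre of its underside
- marker: bystander: marker pen lying on the bench, 130 mm long (along its x), 18 mm thick, at the right; origin: centre of its underside
Things that resemble listed ones, but are neither listed nor needed, are in the scene too. What is shaped like the rack but yellow is not meant.

How it is judged (in metres and radians):
At the end, for the whole second after the job is handed in: The big rack stands still and flat on the bench with its long side within 5 mm of the fence, its end within 5 mm of the stop and parallel to the guide within 0.04 rad; no bystander has moved by 15 mm or more (x of rack in the frame of guide between -0.051 and -0.041 m and y of rack in the frame of guide between -0.075 and -0.065 m and angle between the x axis of rack and the x axis of guide, either way round below 0.04 rad and angle between rack's own z axis and vertical below 0.03 rad and height (world z) of rack below 0.004 m and linear speed of rack below 0.01 m/s and distance of each of small_rack, jar, tube_a, tube_b, marker from where it was at the start of the episode below 0.015 m); the robot touches nothing.
It fails at once if the big rack is lifted off the bench (its underside's centre 12 mm up) (height (world z) of rack above 0.012 m).
It fails at once if the big rack is tipped by more than 0.25 rad (angle between rack's own z axis and vertical above 0.25 rad).
It fails at once if the big rack is shoved hard (faster than 0.4 m/s) (linear speed of rack above 0.4 m/s).
It fails at once if a bystander (small rack, jar, lying tube or marker) is moved by more than 15 mm (distance of any of small_rack, jar, tube_a, tube_b, marker from where it was at the start of the episode above 0.015 m).
It also fails if it takes over 45 s, if anything falls off the work surface, if the arm or the gripper's body presses on something with over 40 N, if the wrist force passes 120 N, or if a joint passes its speed limit or range.

ROBOT

A 6-joint arm with a two-finger parallel gripper is mounted at the origin on the work surface. World frame = base frame: x ahead of the robot, y to its left, z up, the work surface at z = 0. Lengths are in m, angles in degrees, forces in N, time in s.
With the tool pointing down it reaches from about 0.25 to 0.725 m from the base axis. Payload 9.7 kg.
Tool frame: the origin (TCP) lies on the centre line of the jaws, within the pads' length; the fingertips stand tip_extent ahead of it and the grasp point (between the pads) lies 3 mm ahead of it (tip_extent is the distance from the TCP to the fingertips, in m); z points along the fingers, y is the line along which they close (so a half turn about z gives the same grasp; the last joint's range is limited). The gripper opens to 85 mm and grips with 20 to 120 N. Pads are 22 mm wide; open, the fingers measure 114 mm over their backs; the gripper's body (76 mm by 85 mm) begins 54 mm behind the grasp point. The pads swing forward as they close: fully open they stand 13 mm farther back than shut.
Start: joints at [-76.948, 4.979, 10.078, 95.1, 0, 90], TCP at [0.124, -0.536, 0.253] pointing down, gripper open.
Joint ranges: [-179.16, 179.16], [-48.56, 103.87], [-65.8, 70.77], [-126.05, 130.52], [-82.76, 87.17], [-180, 180]. Speed limits (degrees/s): [127.2, 127.2, 147.25, 180, 180, 180].

INTERFACE

Orientations are given as [roll, pitch, yaw] about the fixed x, y, z axes, in that order (R = Rz(yaw) Ry(pitch) Rx(roll)).
In Python, from workcell import * gives the robot as it stands.
- The arm moves only by the tool servo_tool, never from a script. Its argument "rows" is a list of rows, each an object with "offset": the shift along the tool's x, y, z as a fraction of full scale, a list of three; "yaw": the turn about the tool's z as a fraction of full scale; "claw": the closure, from 0 (fully open) to 1 (shut). A call has 1 to 12 rows; each row is the pose to reach, as a shift and turn from the pose commanded when the call began, along the tool's axes at that moment, turning the shorter way round; what a row does not reach only later rows make up. Full scale, the value 1, is 0.1 m for a shift and pi rad for a turn. A row lasts 1/8 s, in which the tool goes at most 62.5 mm and 10.7 degrees, less where a joint would pass 70% of its speed; a pose out of reach is approached as far as the arm can. A call with a number of a shift or a turn outside -1 to 1 is refused whole. A call with a gripper value outside its range is refused whole. The fingers move at their own pace and stop on an object; "squeeze" is the grip in N (left out, the last holds). Time passes only in rows, so rows that repeat a pose let the fingers close. It gives the time, the measured TCP pose, the force, the opening and the grip force at its end, in the units of the state.
- get_obs(): the state, without advancing time (a new reading comes with each control period).
- camera(name): name is "scene" or "top" or "wrist"; returns (picture, depth): 420x560x3 uint8, red, green, blue; 420x560 float32, m along the optical axis (not along the pixel's ray), 0 where there is no reading.
- camera_info(name): a dict with "fx", "fy", "cx", "cy" (pixels), "cam_to_world" (4x4, takes a point from camera to world coordinates); the wrist camera has in their place "hand_eye" (4x4, takes a point from camera to tool coordinates, whose origin is the TCP and whose axes are the flange's). Camera axes: x right, y up, looking along -z (the intrinsics and any distortion apply to the point x, -y, -z); pixel columns grow to the right and rows downward; lengths in m; the calibration is good to about 2 mm. A picture is of the moment at which its call begins: read the wrist's pose just before it. camera_info takes no time and is no camera call.
- job_done(): hands the job in; it is judged then, once.
The state is a dict: "time": time; "q": joint angles; "qd": joint speeds; "joint_efforts": joint torques, N m; "ee_pos": TCP position; "tcp_rot": TCP orientation; "wrist_force": force on the tool from outside, world axes, zero at the start; "torque": the same for the moment, N m; "opening": finger opening in m; "grasp_force": force on a finger pad.
Only numpy, scipy, OpenCV 4.12 (cv2) and the standard library are available. Lean on these libraries where they do the work, as an engineer would, in place of code of your own. Each camera call takes 0.05 s, during which the arm holds its last target. There are 200 camera calls.

## Working session

There is one attempt and no reset: what is moved stays moved. The work goes in short steps, Python scripts to look and compute and a tool call to move; the robot and the scene stay as the last step left them, time stands still between calls to the robot, and variables do not carry over. Pictures are saved under pics/ and viewed, at most 10 in all, crops included, and the job is handed in when it is done.

Besides the shell and the picture viewer there is one more tool, called as a command line: name --argument value ..., lists and objects as JSON in quotes. servo_tool: Moves the arm, as the interface text tells. Its arguments: {"type":"object","properties":{"rows":{"type":"array"},"squeeze":{"type":"number"}},"required":["rows"]}

```bash
mkdir -p pics; ls; python3 - <<'E'
from workcell import *
import cv2,numpy as np
o=get_obs();print(o)
for n in("top","scene"):
    p,d=camera(n);cv2.imwrite(f"pics/{n}0.png",p[:,:,::-1]);np.savez(f"{n}0.npz",p=p,d=d)
    print(n,camera_info(n))
E
```

```text
pics
{'time': 0.0, 'q': array([-7.69506394e+01,  5.01137705e+00,  1.00332428e+01,  9.50989311e+01,
        1.86307404e-03,  9.00003935e+01]), 'qd': array([ 0.0212673 , -0.04793312,  0.04111178,  0.10542187, -0.00407602,
       -0.06393398]), 'joint_efforts': array([-1.20888686e-03, -5.20382452e+01,  4.64809656e+01,  1.58499100e-02,
       -2.31670047e-04, -1.49724201e-05]), 'ee_pos': array([ 0.12414741, -0.5355979 ,  0.25256954]), 'tcp_rot': array([-1.79922935e+02, -1.86254302e-03,  1.30489646e+01]), 'wrist_force': array([ 0.18812685,  0.27194362, -0.00974655]), 'torque': array([-0.0216055 , -0.00218601,  0.04994435]), 'grasp_force': 0.0, 'opening': 0.08528697565880573}
top {'fx': 499.68472716551037, 'fy': 499.68472716551037, 'cx': 289.4404052987046, 'cy': 199.12354155302498, 'cam_to_world': array([[ 0.00840582,  0.99249892, -0.12196411,  0.38932787],
       [-0.99977412,  0.01072242,  0.01835022,  0.00978066],
       [ 0.01952033,  0.12178231,  0.99236487,  1.3027741 ],
       [ 0.        ,  0.        ,  0.        ,  1.        ]])}
scene {'fx': 484.77658768305423, 'fy': 484.77658768305423, 'cx': 278.06456755496095, 'cy': 210.67391288743647, 'cam_to_world': array([[ 0.40544721, -0.75138099,  0.52061422,  1.2620287 ],
       [ 0.91411571,  0.33186805, -0.23292932, -0.32056198],
       [ 0.00224344,  0.57034218,  0.82140414,  1.23060466],
       [ 0.        ,  0.        ,  0.        ,  1.        ]])}
```

View pics/top0.png

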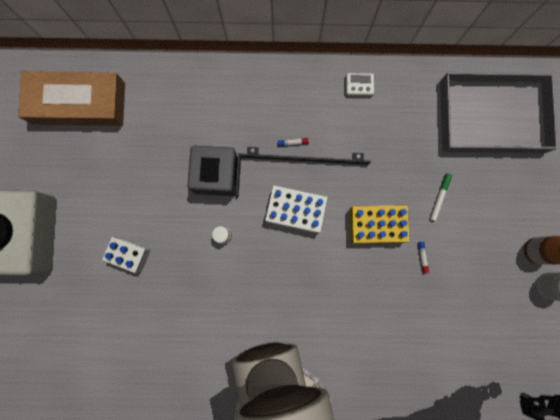

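View pics/scene0.png

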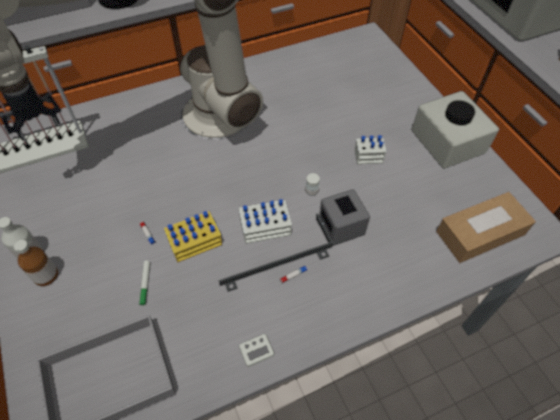

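Top view: the guide has its corner at about (239,157), the fence running right to (369,162) and the stop going down to (237,195). The big white rack is at (296,211), the yellow decoy at (380,225), the jar at (221,236) and the small rack at (124,255). Next I measure these with depth.

```bash
cat > h.py <<'E'
import numpy as np,cv2
from workcell import *
def cloud(info,d,T=None):
    T=info["cam_to_world"] if T is None else T
    v,u=np.mgrid[:d.shape[0],:d.shape[1]]
    P=np.stack([(u-info["cx"])/info["fx"]*d,-(v-info["cy"])/info["fy"]*d,-d],-1)
    return P@T[:3,:3].T+T[:3,3]
def rect(pts):
    (c,s,a)=cv2.minAreaRect((pts[:,:2]*1000).astype(np.float32));return np.round(c,1),np.round(s,1),round(a,2),cv2.boxPoints((c,s,a)).round(0).tolist()
def guide(P,z,xs,ys):
    # fence face & stop face points for cells
    pass
E
python3 - <<'E'
from h import *
import workcell; print([n for n in dir(workcell) if not n.startswith('_')])
print(get_obs().get('tip_extent'), getattr(workcell,'tip_extent',None))
for n in("top","scene"):
    D=np.load(n+"0.npz");p,d=D["p"].astype(int),D["d"];P=cloud(camera_info(n),d);z=P[...,2]
    print(n,"bench z",np.median(z[(abs(P[...,0]-.4)<.2)&(abs(P[...,1])<.3)]))
    ws=(abs(P[...,0]-.36)<.28)&(abs(P[...,1])<.45)&(d>0)
    m=(ws&(z>.012)).astype(np.uint8)
    k,l,st,c=cv2.connectedComponentsWithStats(m)
    for i in range(1,k):
        if st[i,4]<20: continue
        q=l==i; print(st[i].tolist(),"zmax %.3f"%z[q].max(),np.median(p[q],0),rect(P[q]))
E
```

```text
['PlanningError', 'camera', 'camera_info', 'get_obs', 'job_done', 'tip_extent']
None 0.022
top bench z 0.0006041965465974908
[187, 156, 54, 41, 1932] zmax 0.114 [63. 61. 61.] (array([598.4, 176.8]), array([117.9,  87.3]), 87.42, [[552.0, 120.0], [639.0, 116.0], [645.0, 234.0], [557.0, 238.0]])
[431, 174, 21, 47, 270] zmax 0.024 [148.  145.5 137. ] (array([ 557.5, -410.3]), array([ 16.6, 129.3]), 69.7, [[494.0, -396.0], [615.0, -441.0], [621.0, -425.0], [500.0, -380.0]])
[266, 186, 62, 48, 2083] zmax 0.091 [176. 178. 175.] (array([517.9, -30.6]), array([139.9,  92.5]), 78.26, [[458.0, -90.0], [549.0, -108.0], [577.0, 29.0], [487.0, 47.0]])
[350, 206, 59, 38, 2148] zmax 0.089 [161. 138.  63.] (array([ 482.5, -241.4]), array([ 92.4, 141.4]), 1.46, [[434.0, -172.0], [438.0, -313.0], [530.0, -311.0], [527.0, -170.0]])
[212, 227, 19, 18, 265] zmax 0.070 [194. 193. 182.] (array([450.8, 156.4]), array([41.6, 41.4]), 11.09, [[426.0, 173.0], [434.0, 132.0], [475.0, 140.0], [467.0, 181.0]])
[102, 237, 48, 36, 1057] zmax 0.088 [151. 152. 152.] (array([400.3, 394.5]), array([90.2, 62.2]), 69.58, 
[... 1302 characters left out ...]
 199, 53, 43, 1611] zmax 0.091 [157. 159. 157.] (array([521.9, -30.7]), array([140.6,  96.2]), 78.41, [[461.0, -90.0], [555.0, -109.0], [583.0, 29.0], [489.0, 48.0]])
[164, 211, 59, 51, 1707] zmax 0.091 [151. 134.  70.] (array([ 486. , -241.3]), array([ 95.8, 140.7]), 1.83, [[436.0, -173.0], [440.0, -313.0], [536.0, -310.0], [532.0, -170.0]])
[140, 221, 16, 23, 115] zmax 0.022 [140. 123. 136.] (array([ 403.8, -361.6]), array([86.7, 15.4]), 7.83, [[360.0, -360.0], [362.0, -375.0], [448.0, -363.0], [446.0, -348.0]])
[140, 261, 10, 44, 254] zmax 0.026 [138.5 141.5 133. ] (array([ 560.9, -410.6]), array([ 16.7, 131.7]), 69.28, [[496.0, -395.0], [619.0, -442.0], [625.0, -426.0], [502.0, -379.0]])
```

```bash
python3 - <<'E'
from h import *
D=np.load("top0.npz");P=cloud(camera_info("top"),D["d"]);x,y,z=P[...,0],P[...,1],P[...,2]
m=(x>.54)&(x<.72)&(y<.11)&(y>-.25)&(z>.022)&(z<.045)&(np.hypot(x-.518,y+.03)>.0)
# fence components
k,l,st,c=cv2.connectedComponentsWithStats(m.astype(np.uint8))
for i in range(1,k):
    if st[i,4]>20: print(st[i],rect(P[l==i]))
m=(x>.5)&(x<.66)&(y<.13)&(y>.08)&(z>.015)&(z<.045);print("stop",rect(P[m]))
m=(x>.5)&(x<.66)&(y<.25)&(y>.1)&(z>.098);print("reader top",rect(P[m]))
m=(x>.6)&(x<.64)&(y<.12)&(y>.1)&(z>.015)
print(get_obs()["time"])
E
```

```text
[243 154 128  10 359] (array([653.2, -57.6]), array([331. ,   8.2]), 87.49, [[642.0, -223.0], [650.0, -223.0], [665.0, 108.0], [656.0, 108.0]])
stop (array([612., 120.]), array([ 40.3, 113.9]), 69.66, [[552.0, 121.0], [658.0, 81.0], [672.0, 119.0], [566.0, 159.0]])
reader top (array([607.9, 179.2]), array([110.7, 104.9]), 89.16, [[555.0, 125.0], [660.0, 123.0], [661.0, 234.0], [556.0, 235.0]])
0.1
```

Guide: corner at about (656,115) mm, yaw about -2.5°. Rack: at (518,-31) mm, yaw -11.7°. Home for the rack is about (607,47). The plan is to push along +x with the open fingers on the long side, then push along +y on the end.

servo_tool --rows '[{"offset": [0.45,-0.5,0],"yaw": 0.043,"claw": 0},{"offset": [0.9,-1,0],"yaw": 0.086,"claw": 0},{"offset": [0.9,-1,0],"yaw": 0.086,"claw": 0},{"offset": [0.9,-1,0],"yaw": 0.086,"claw": 0}]'

```text
time: 0.6
ee_pos: [0.1896, -0.4179, 0.2534]
tcp_rot: [180.0, -0.0, -2.3]
wrist_force: [-0.4, -0.6, 0.7]
opening: 0.0855
grasp_force: 0.0
```

servo_tool --rows '[{"offset": [0.26,-0.5,0],"yaw": 0,"claw": 0},{"offset": [0.52,-1,0],"yaw": 0,"claw": 0},{"offset": [0.52,-1,0],"yaw": 0,"claw": 0}]'

```text
time: 0.98
ee_pos: [0.2465, -0.3193, 0.2535]
tcp_rot: [180.0, -0.0, -2.2]
wrist_force: [0.1, -0.5, -0.2]
opening: 0.0857
grasp_force: 0.0
```

servo_tool --rows '[{"offset": [0.26,-0.5,0],"yaw": 0,"claw": 0},{"offset": [0.52,-1,0],"yaw": 0,"claw": 0},{"offset": [0.52,-1,0],"yaw": 0,"claw": 0}]'

```text
time: 1.35
ee_pos: [0.303, -0.2216, 0.2532]
tcp_rot: [-180.0, 0.0, -2.2]
wrist_force: [0.5, -0.1, 0.7]
opening: 0.0855
grasp_force: 0.0
```

servo_tool --rows '[{"offset": [0.26,-0.5,0],"yaw": 0,"claw": 0},{"offset": [0.52,-1,0],"yaw": 0,"claw": 0},{"offset": [0.52,-1,0],"yaw": 0,"claw": 0},{"offset": [0.52,-1,0],"yaw": 0,"claw": 0}]'

```text
time: 1.85
ee_pos: [0.3579, -0.1263, 0.2531]
tcp_rot: [180.0, 0.0, -2.5]
wrist_force: [-0.1, -0.1, -0.2]
opening: 0.0855
grasp_force: 0.0
```

servo_tool --rows '[{"offset": [0.26,-0.5,0],"yaw": 0,"claw": 0},{"offset": [0.53,-0.98,0],"yaw": 0,"claw": 0},{"offset": [0.53,-0.98,0.5],"yaw": 0,"claw": 0},{"offset": [0.53,-0.98,0.9],"yaw": 0,"claw": 0},{"offset": [0.53,-0.98,0.9],"yaw": 0,"claw": 0}]'

```text
time: 2.48
ee_pos: [0.4135, -0.0311, 0.1609]
tcp_rot: [180.0, 0.3, -2.6]
wrist_force: [-0.6, 0.4, 0.2]
opening: 0.0856
grasp_force: 0.0
```

```bash
python3 - <<'E'
from h import *
o=get_obs();p,d=camera("wrist");cv2.imwrite("pics/w1.png",p[:,:,::-1]);np.savez("w1.npz",p=p,d=d)
print(o["ee_pos"],o["tcp_rot"],o["opening"]);print(camera_info("wrist"))
E
```

```text
[ 0.4135164  -0.03106327  0.16094234] [179.99143823   0.28177053  -2.59446534] 0.08561358863163267
{'fx': 310.10871799122043, 'fy': 310.10871799122043, 'cx': 280.83765391689843, 'cy': 205.0554731002112, 'hand_eye': array([[ 7.00664266e-04,  9.61329415e-01,  2.75400191e-01,
         6.95838816e-02],
       [ 9.99997492e-01, -8.77312846e-05, -2.23792091e-03,
         6.82910755e-04],
       [-2.12721798e-03,  2.75401068e-01, -9.61327065e-01,
        -1.20696501e-01],
       [ 0.00000000e+00,  0.00000000e+00,  0.00000000e+00,
         1.00000000e+00]])}
```

View pics/w1.png

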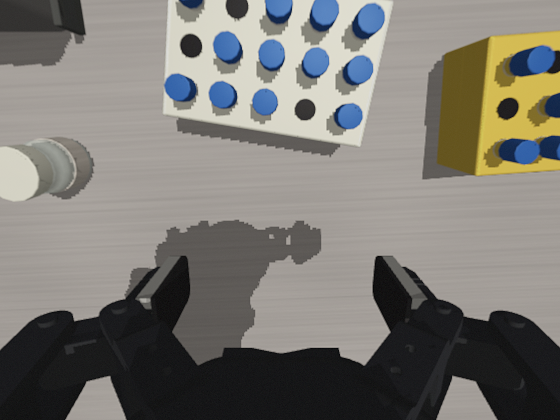

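The wrist view shows the white rack ahead, with its near face edge running from (165,115) to (360,145). The yellow decoy is at right (440+) and the jar at left. Both fingers are free, so I go down and push.

servo_tool --rows '[{"offset": [0,0,0.4],"yaw": 0,"claw": 0},{"offset": [0,0,0.8],"yaw": 0,"claw": 0},{"offset": [0,0,1],"yaw": 0,"claw": 0},{"offset": [0,0,1],"yaw": 0,"claw": 0}]'

```text
time: 3.02
ee_pos: [0.4153, -0.0303, 0.0642]
tcp_rot: [180.0, -0.0, -2.5]
wrist_force: [-0.5, 0.3, -0.1]
opening: 0.0852
grasp_force: 0.0
```

servo_tool --rows '[{"offset": [0.05,0,0.1],"yaw": 0,"claw": 0},{"offset": [0.15,0,0.15],"yaw": 0,"claw": 0},{"offset": [0.25,0,0.15],"yaw": 0,"claw": 0},{"offset": [0.35,0,0.15],"yaw": 0,"claw": 0},{"offset": [0.43,0,0.15],"yaw": 0,"claw": 0},{"offset": [0.51,0,0.15],"yaw": 0,"claw": 0},{"offset": [0.59,0,0.15],"yaw": 0,"claw": 0},{"offset": [0.67,0,0.15],"yaw": 0,"claw": 0},{"offset": [0.75,0,0.15],"yaw": 0,"claw": 0},{"offset": [0.83,0,0.15],"yaw": 0,"claw": 0},{"offset": [0.9,0,0.15],"yaw": 0,"claw": 0},{"offset": [0.9,0,0.15],"yaw": 0,"claw": 0}]'

```text
time: 4.53
ee_pos: [0.5059, -0.0331, 0.0483]
tcp_rot: [-180.0, -0.1, -2.4]
wrist_force: [-0.4, -0.3, 0.6]
opening: 0.0855
grasp_force: 0.0
```

```bash
cat >> h.py <<'E'
def rack(tag):
    p,d=camera("top");P=cloud(camera_info("top"),d);x,y,z=P[...,0],P[...,1],P[...,2]
    cv2.imwrite(f"pics/{tag}.png",cv2.resize(p[100:300,180:460,::-1],None,fx=2.5,fy=2.5))
    s=p.astype(int);white=(s.min(-1)>110)&(s.max(-1)-s.min(-1)<25)&(abs(z-.063)<.008)&(x>.4)&(x<.72)&(y>-.17)&(y<.13)
    k,l,st,_=cv2.connectedComponentsWithStats(white.astype(np.uint8));i=1+st[1:,4].argmax();r=rect(P[l==i]);print("rack",r,st[i,4])
    q=(x>.60)&(x<.69)&(y<.105)&(y>-.22)&(z>.024)&(z<.042);print("fence",rect(P[q]))
    o=get_obs();print(o["time"],o["ee_pos"],o["tcp_rot"],o["wrist_force"])
E
python3 -c "
from h import *
rack('t2')"
```

```text
rack (array([566.8,  41. ]), array([12.9, 90.2]), 82.57, [[521.0, 40.0], [611.0, 29.0], [612.0, 42.0], [523.0, 53.0]]) 121
fence (array([653.6, -57.6]), array([324.6,   7.8]), 87.39, [[642.0, -220.0], [650.0, -220.0], [665.0, 104.0], [657.0, 105.0]])
4.575 [ 0.50554372 -0.03307039  0.0483063 ] [-1.79996554e+02 -5.52945049e-02 -2.42620790e+00] [ 0.10312284  0.17619245 -0.31825783]
```

servo_tool --rows '[{"offset": [0.08,0,0],"yaw": 0,"claw": 0},{"offset": [0.16,0,0],"yaw": 0,"claw": 0},{"offset": [0.24,0,0],"yaw": 0,"claw": 0},{"offset": [0.3,0,0],"yaw": 0,"claw": 0},{"offset": [0.34,0,0],"yaw": 0,"claw": 0},{"offset": [0.37,0,0],"yaw": 0,"claw": 0},{"offset": [0.37,0,0],"yaw": 0,"claw": 0}]'

```text
time: 5.45
ee_pos: [0.5423, -0.0347, 0.0483]
tcp_rot: [180.0, -0.0, -2.4]
wrist_force: [-1.1, 0.6, 0.3]
opening: 0.0853
grasp_force: 0.4
```

servo_tool --rows '[{"offset": [0.02,0,0],"yaw": 0,"claw": 0},{"offset": [0.04,0,0],"yaw": 0,"claw": 0},{"offset": [0.04,0,0],"yaw": 0,"claw": 0}]'

```text
time: 5.82
ee_pos: [0.5461, -0.0348, 0.0483]
tcp_rot: [180.0, -0.0, -2.4]
wrist_force: [-2.7, 0.4, 1.8]
opening: 0.0855
grasp_force: 1.3
```

servo_tool --rows '[{"offset": [0.02,0,0],"yaw": 0,"claw": 0},{"offset": [0.02,0,0],"yaw": 0,"claw": 0}]'

```text
time: 6.08
ee_pos: [0.548, -0.0349, 0.0483]
tcp_rot: [-180.0, -0.0, -2.4]
wrist_force: [-2.5, -0.0, 0.7]
opening: 0.0853
grasp_force: 1.4
```

servo_tool --rows '[{"offset": [0.02,0,0],"yaw": 0,"claw": 0},{"offset": [0.02,0,0],"yaw": 0,"claw": 0}]'

```text
time: 6.32
ee_pos: [0.5487, -0.0349, 0.0482]
tcp_rot: [-180.0, 0.2, -2.4]
wrist_force: [-12.4, 1.7, 6.8]
opening: 0.0854
grasp_force: 5.7
```

servo_tool --rows '[{"offset": [-0.2,0,0],"yaw": 0,"claw": 0},{"offset": [-0.4,0,0],"yaw": 0,"claw": 0},{"offset": [-0.4,0,-0.5],"yaw": 0,"claw": 0},{"offset": [-0.4,0,-1],"yaw": 0,"claw": 0},{"offset": [-0.4,0.5,-1],"yaw": 0,"claw": 0},{"offset": [-0.4,1,-1],"yaw": 0,"claw": 0},{"offset": [-0.4,1,-1],"yaw": 0,"claw": 0}]'

```text
time: 7.2
ee_pos: [0.506, -0.1359, 0.1484]
tcp_rot: [180.0, -0.1, -2.6]
wrist_force: [-0.7, -0.7, -1.1]
opening: 0.0856
grasp_force: 0.0
```

servo_tool --rows '[{"offset": [0,0.5,-0.2],"yaw": -0.05,"claw": 0},{"offset": [0,1,-0.2],"yaw": -0.1,"claw": 0},{"offset": [0,1,-0.2],"yaw": -0.15,"claw": 0.2},{"offset": [0,1,-0.2],"yaw": -0.2,"claw": 0.4},{"offset": [0,1,-0.2],"yaw": -0.25,"claw": 0.4},{"offset": [0,1,-0.2],"yaw": -0.3,"claw": 0.4},{"offset": [0,1,-0.2],"yaw": -0.35,"claw": 0.4},{"offset": [0,1,-0.2],"yaw": -0.4,"claw": 0.4},{"offset": [0,1,-0.2],"yaw": -0.45,"claw": 0.4},{"offset": [0,1,-0.2],"yaw": -0.5,"claw": 0.4},{"offset": [0,1,-0.2],"yaw": -0.5,"claw": 0.4}]'

```text
time: 8.57
ee_pos: [0.502, -0.2326, 0.1683]
tcp_rot: [180.0, 0.0, 87.5]
wrist_force: [0.1, 0.2, 0.8]
opening: 0.0511
grasp_force: 0.0
```

```bash
python3 -c "
from h import *
rack('t3');print(get_obs()['opening'])"
```

```text
rack (array([605.8, -26.7]), array([140.2,  92.2]), 87.7, [[557.0, -95.0], [649.0, -99.0], [655.0, 42.0], [563.0, 45.0]]) 1329
fence (array([653.2, -57.2]), array([324.6,   7.3]), 87.54, [[643.0, -219.0], [650.0, -219.0], [664.0, 105.0], [657.0, 105.0]])
8.625 [ 0.50183992 -0.23272312  0.16830019] [1.79968519e+02 4.54931785e-03 8.74006760e+01] [ 0.29557248  0.11057783 -1.03829791]
0.05105553707165532
```

View pics/t3.png

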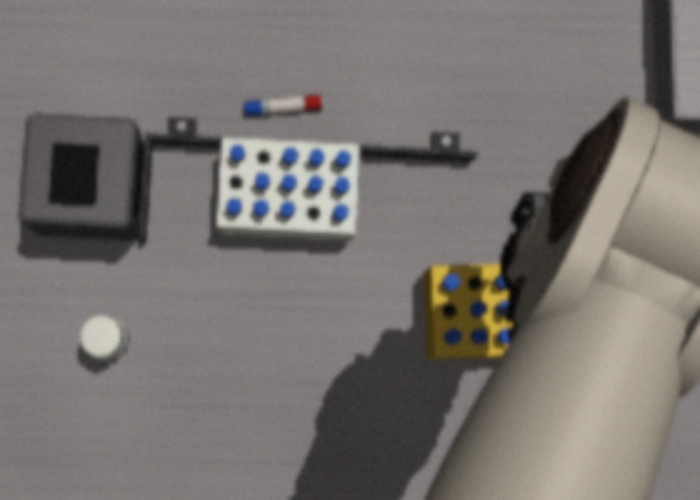

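The rack is flat against the fence, and its left end (220,140)-(215,235) is about 75 mm short of the stop. Next I push on its right end.

servo_tool --rows '[{"offset": [0.5,0.46,0],"yaw": 0,"claw": 0.4},{"offset": [1,0.92,0],"yaw": 0,"claw": 0.4},{"offset": [1,0.92,0],"yaw": 0,"claw": 0.4},{"offset": [1,0.92,0.4],"yaw": 0,"claw": 0.4},{"offset": [1,0.92,0.8],"yaw": 0,"claw": 0.4},{"offset": [1,0.92,1],"yaw": 0,"claw": 0.4},{"offset": [1,0.92,1],"yaw": 0,"claw": 0.4}]'

```text
time: 9.5
ee_pos: [0.5967, -0.1372, 0.0673]
tcp_rot: [-179.9, -0.0, 87.5]
wrist_force: [1.1, 0.1, 0.9]
opening: 0.0511
grasp_force: 0.0
```

servo_tool --rows '[{"offset": [0,0,0.12],"yaw": 0,"claw": 0.4},{"offset": [0.1,0,0.2],"yaw": 0,"claw": 0.4},{"offset": [0.18,0,0.2],"yaw": 0,"claw": 0.4},{"offset": [0.26,0,0.2],"yaw": 0,"claw": 0.4},{"offset": [0.34,0,0.2],"yaw": 0,"claw": 0.4},{"offset": [0.42,0,0.2],"yaw": 0,"claw": 0.4},{"offset": [0.5,0,0.2],"yaw": 0,"claw": 0.4},{"offset": [0.5,0,0.2],"yaw": 0,"claw": 0.4}]'

```text
time: 10.5
ee_pos: [0.5998, -0.0863, 0.0484]
tcp_rot: [180.0, -0.0, 87.6]
wrist_force: [0.2, 0.8, 0.2]
opening: 0.0513
grasp_force: 0.0
```

servo_tool --rows '[{"offset": [0.08,0,0],"yaw": 0,"claw": 0.4},{"offset": [0.16,0,0],"yaw": 0,"claw": 0.4},{"offset": [0.24,0,0],"yaw": 0,"claw": 0.4},{"offset": [0.32,0,0],"yaw": 0,"claw": 0.4},{"offset": [0.38,0,0],"yaw": 0,"claw": 0.4},{"offset": [0.42,0,0],"yaw": 0,"claw": 0.4},{"offset": [0.44,0,0],"yaw": 0,"claw": 0.4},{"offset": [0.46,0,0],"yaw": 0,"claw": 0.4},{"offset": [0.46,0,0],"yaw": 0,"claw": 0.4}]'

```text
time: 11.62
ee_pos: [0.6017, -0.041, 0.0483]
tcp_rot: [180.0, -0.0, 87.6]
wrist_force: [-0.7, -3.0, 2.1]
opening: 0.0513
grasp_force: 1.3
```

servo_tool --rows '[{"offset": [0.02,0,0],"yaw": 0,"claw": 0.4},{"offset": [0.04,0,0],"yaw": 0,"claw": 0.4},{"offset": [0.04,0,0],"yaw": 0,"claw": 0.4}]'

```text
time: 12.0
ee_pos: [0.6018, -0.037, 0.0483]
tcp_rot: [180.0, -0.0, 87.6]
wrist_force: [0.7, -3.0, 2.4]
opening: 0.0513
grasp_force: 1.6
```

servo_tool --rows '[{"offset": [0.02,0,0],"yaw": 0,"claw": 0.4},{"offset": [0.02,0,0],"yaw": 0,"claw": 0.4}]'

```text
time: 12.25
ee_pos: [0.6019, -0.035, 0.0483]
tcp_rot: [-180.0, -0.0, 87.6]
wrist_force: [0.4, -2.2, 1.8]
opening: 0.0512
grasp_force: 1.6
```

servo_tool --rows '[{"offset": [0.02,0,0],"yaw": 0,"claw": 0.4},{"offset": [0.02,0,0],"yaw": 0,"claw": 0.4}]'

```text
time: 12.5
ee_pos: [0.602, -0.033, 0.0483]
tcp_rot: [-180.0, -0.0, 87.6]
wrist_force: [-0.5, -3.3, 2.2]
opening: 0.051
grasp_force: 1.6
```

servo_tool --rows '[{"offset": [0.02,0,0],"yaw": 0,"claw": 0.4},{"offset": [0.02,0,0],"yaw": 0,"claw": 0.4}]'

```text
time: 12.75
ee_pos: [0.6018, -0.0325, 0.0483]
tcp_rot: [-180.0, 0.2, 87.5]
wrist_force: [-1.1, -11.7, 3.2]
opening: 0.051
grasp_force: 5.9
```

servo_tool --rows '[{"offset": [0.02,0,0],"yaw": 0,"claw": 0.4},{"offset": [0.02,0,0],"yaw": 0,"claw": 0.4}]'

```text
time: 13.0
ee_pos: [0.6017, -0.0325, 0.0484]
tcp_rot: [-180.0, 0.4, 87.4]
wrist_force: [-3.6, -22.2, 3.5]
opening: 0.0514
grasp_force: 11.3
```

The end has met the stop. I back off, rise and look.

servo_tool --rows '[{"offset": [-0.2,0,0],"yaw": 0,"claw": 0.4},{"offset": [-0.4,0,0],"yaw": 0,"claw": 0.4},{"offset": [-0.5,0,0],"yaw": 0,"claw": 0.4},{"offset": [-0.5,0,-0.5],"yaw": 0,"claw": 0.4},{"offset": [-0.5,0,-1],"yaw": 0,"claw": 0.4},{"offset": [-1,-0.4,-1],"yaw": 0,"claw": 0.4},{"offset": [-1,-0.4,-1],"yaw": 0,"claw": 0.4}]'

```text
time: 13.88
ee_pos: [0.5565, -0.1295, 0.1492]
tcp_rot: [180.0, 0.0, 87.4]
wrist_force: [1.0, 0.1, -0.9]
opening: 0.051
grasp_force: 0.0
```

servo_tool --rows '[{"offset": [-0.5,-0.5,-0.5],"yaw": 0,"claw": 0.4},{"offset": [-1,-0.9,-0.5],"yaw": 0,"claw": 0.4},{"offset": [-1,-0.9,-0.5],"yaw": 0,"claw": 0.4},{"offset": [-1,-0.9,-0.5],"yaw": 0,"claw": 0.4}]'

```text
time: 14.38
ee_pos: [0.4634, -0.2244, 0.1986]
tcp_rot: [180.0, -0.0, 87.4]
wrist_force: [0.2, -0.2, -0.6]
opening: 0.0513
grasp_force: 0.0
```

```bash
python3 -c "
from h import *
rack('t4')"
```

```text
rack (array([609.1,  47.9]), array([140. ,  92.2]), 87.53, [[560.0, -20.0], [652.0, -24.0], [658.0, 116.0], [566.0, 120.0]]) 1315
fence (array([652.9, -69. ]), array([301.6,   7.4]), 87.35, [[642.0, -219.0], [650.0, -220.0], [664.0, 82.0], [656.0, 82.0]])
14.425 [ 0.46392992 -0.22359489  0.19816596] [ 1.79978319e+02 -2.99378181e-02  8.75041129e+01] [ 0.25062056 -0.4866244   0.22878855]
```

View pics/t4.png

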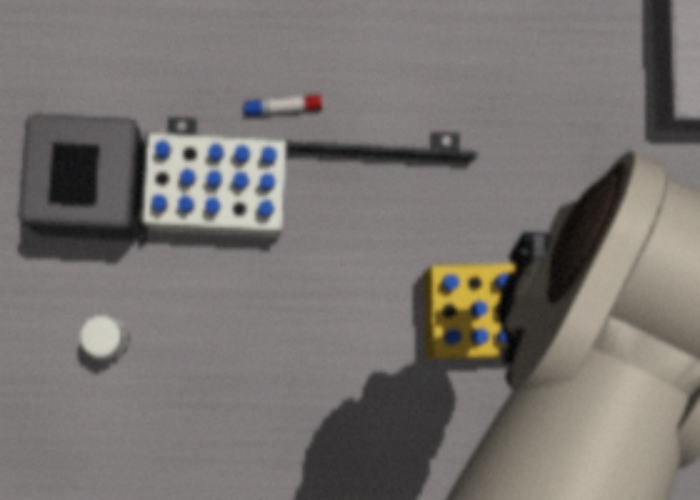

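The rack sits in the corner at about (609,48) mm, parallel to the fence within 0.2°. It still has the fence distance reached in the first push, and its end is on the stop. The jar and the lying tube beyond the fence have not moved, and the arm is clear.

```bash
python3 -c "
from workcell import *
print(job_done())"
```

```text
the job is handed in; nothing more can be done
None
```

The big rack is pushed home: camera and contact forces put its long side on the fence and its end on the stop, parallel within about 0.2°, with the arm clear; the job is handed in, but no verdict came back.

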